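# Undo the analyser's cover bolts and hold its sprung cover just below balance

### The job

Turn the three captive bolt knobs on the analyser's cover anticlockwise to their end stops, and only then lift the cover by its bar handle until it is just past its balance point, without letting it spring up to its fully open stop. Then lower it to about ten degrees below the balance point and finish while still holding it there, at rest, by the handle, so that a colleague can fit the stay. Leave everything else on the bench where it stands.

Things in the scene. Friction and masses are not known exactly. Their poses are not given: they have to be found in the camera images.
- analyser: Fixed white bench instrument with blue skirts, 330 mm deep (x), 300 mm wide (y), cover top 118 mm above the bench. Origin: at bench level, midway across, 130 mm behind the front face. Its x axis points from the front (robot side, where the handle is) to the rear deck, y to the left seen from the robot, z up. Place and yaw vary.
- cover (a joint): Angle of the cover, a white plate 206 x 296 x 12 mm over the analyser's front part, hinged on its far edge. 0 = shut, level; grows as the front rises; stop at 1.45 rad. Spring-borne: below the balance point, 0.85 rad (49 deg), it sinks shut by itself, above it it rises to the stop. Lifting by the handle takes about 1.5 N when shut, less near balance. Ten degrees below balance is 0.675 rad.
- hinge_mid (a point): Middle of the cover's hinge line, 80 mm behind the analyser's origin along its x and 112 mm above the bench; the hinge line runs along the analyser's y. Axes as the analyser's. It does not move.
- handle_mid (a point): Middle of the cover's handle (cover_c2): round steel bar 12 mm thick, 150 mm long along the analyser's y, held by two arms 55 mm before the cover's front edge. Shut it is 112 mm above the bench; at cover angle q it is 265*cos(q) mm in front of the hinge line and 265*sin(q) mm above it. Pinch it from above, fingers closing across the bar; the bar turns between them as the cover swings.
- bolt_left (a joint): Turn of the left captive bolt knob. It reads 0 to about 0.4 rad at the start, grows anticlockwise seen from above, end stop (undone) at 1.4 rad; stays where it is left (friction 0.05 N m). At 0 its grip bar lies along the analyser's y.
- bolt_right (a joint): The same for the right knob.
- bolt_rear (a joint): The same for the rear knob.
- bolt_left_grip (a point): Left knob's grip point: on its axis, at half the height of its black grip bar, 22 mm above the cover's upper face, 140 mm above the bench. The bar is 44 mm long along this point's y axis, 12 mm thick along its x, from 10 to 34 mm above the cover. Axis 85 mm in front of the analyser's origin, 105 mm to its left (+y). The point turns with the knob.
- bolt_right_grip (a point): The same for the right knob: axis 85 mm in front of the analyser's origin and 105 mm to its right (-y).
- bolt_rear_grip (a point): The same for the rear knob, which stands on the cover's centre line: axis 5 mm in front of the analyser's origin, y = 0.
- wash_bottle: Bystander: white bottle, 70 mm across, about 190 mm high, left of the analyser. Origin at its underside.
- beaker: Bystander: glass beaker 80 mm across, 95 mm high, right of the analyser. Origin at its underside.
- jar: Bystander: small amber jar 44 mm across, 50 mm high, before the analyser, left of the handle. Origin at its underside.
- petri_dish: Bystander: clear dish 90 mm across, 16 mm high, before the analyser, right of the handle. Origin at its underside.
- tube_rack: Bystander: orange tube rack 60 x 140 x 45 mm, left of the analyser. Origin at its underside.
- tip_box: Bystander: grey box 60 x 80 x 45 mm standing on the analyser's rear deck. Origin at its underside.
- slide_box: Bystander: cardboard box 50 x 90 x 30 mm, right of the analyser. Origin at its underside.

How it is judged:
By the outcome, as a careful person would: the job done as asked, in the order asked, and still so for the second after the job is handed in, while the arm keeps its last pose, push and grip.
It also fails if it takes over 67 s, if anything falls off the work surface, if the arm or the gripper's body presses on something with over 40 N, if the wrist force passes 120 N, or if a joint passes its speed limit or range.

### The arm

A 6-joint arm with a two-finger parallel gripper is mounted at the origin on the work surface. World frame = base frame: x ahead of the robot, y to its left, z up, the work surface at z = 0. Lengths are in mm, angles in rad, forces in N, time in s.
With the tool pointing down it reaches from about 350 to 875 mm from the base axis. Payload 4.2 kg.
Tool frame: the origin (TCP) lies midway between the tips of the shut fingers; the grasp point (between the pads) lies 19 mm behind it (arm.grip_depth is the distance from the TCP to the grasp point, in mm); z points along the fingers, x is the direction in which the jaws open and shut, and the axes are right-handed (so a half turn about z gives the same grasp; the last joint's range is limited). The gripper opens to 85 mm and grips with 20 to 120 N. Pads are 22 mm wide; open, the fingers measure 114 mm over their backs; the gripper's body (76 mm by 85 mm) begins 54 mm behind the grasp point. The pads swing forward as they close: fully open they stand 13 mm farther back than shut.
Start: joints at [-0.934, 0.385, 0.008, 0, -1.194, -0.259], TCP at [230.561, -580.896, 231.312] pointing down, gripper open.
Joint ranges: [-3.14, 3.14], [-1.21, 2.06], [-1.07, 1.41], [-3.16, 2.05], [-2.99, -0.16], [-3.1, 3.1]. Speed limits (rad/s): [2.79, 2.79, 3.14, 3.14, 3.14, 3.14].

### API

Orientations are given as a unit quaternion [x, y, z, w].
In Python, from bench import arm, eyes, find_in, silhouettes gives the robot as it stands. The module is installed in compiled form; this text tells all that it offers.
- The arm moves only by the tool play_rows, never from a script. Its arguments are lists of equal length, an entry for each row: "offset": the shift along the world's x, y, z in mm, a list of three; "turn": the turn about the world's z in rad. In form: {"offset": [[x, y, z], ...], "turn": [turn, ...]}. A call has 1 to 12 rows; each row shifts and turns the pose as measured when the row begins; what a row does not reach is not made up. A row lasts 1/10 s, in which the tool goes at most 50 mm and 8.59 degrees, less where a joint would pass 70% of its speed; a pose out of reach is approached as far as the arm can. A call is refused whole if a number of a shift passes 50 or a number of a turn 0.15, either way. A call with a gripper value outside its range is refused whole. "grip" is the gripper's target within -1 to 1 (fully open at 1, half-way at 0, shut at -1), set as the call begins (left out, the last holds). The fingers move at their own pace and stop on an object; the grip force is fixed at half the most. Time passes only in rows, so rows that do not move let the fingers close. It gives the time, the measured TCP pose, the force and the opening at its end, in the units of the state.
- arm.read_state(): the state, without advancing time (a new reading comes with each control period).
- eyes.get_image(name): name is "scene" or "top"; returns (picture, depth): 420x560x3 uint8, red, green, blue; 420x560 float32, mm along the optical axis (not along the pixel's ray), 0 where there is no reading.
- eyes.camera_params(name): a dict with "camera_matrix" (3x3 intrinsics, pixels), "camera_from_world" (4x4, takes a point from world to camera coordinates). Camera axes: x right, y down, z forward; pixel columns grow to the right and rows downward; lengths in mm; the calibration is good to about 2 mm. A picture is of the moment at which its call begins. camera_params takes no time and is no camera call.
- arm.job_done(): hands the job in, once; it reports no verdict.
Trained networks look in the newest picture that a camera, given by its name, has taken for a name from the list of things; names that differ only in an ending like _2 or _b are one class to them, and where a whole thing is asked for, a point or a joint stands for the part that bears it (a point fixed in the world has none). Each returns a list of dicts, best first, with "score" (0 to 1); they miss things now and then, are a little off and sometimes report something else, mostly with a low value. They report only what shows in the picture. A call takes as long as a camera call.
- find_in(camera, query): "bbox" ([centre column, centre row, width, height] in pixels, round what is visible of it).
- silhouettes(camera, query): "mask" (420x560 bool, what is visible of it) and "bbox" ([centre column, centre row, width, height] in pixels, round what is visible of it).
The state is a dict: "clock": time; "joints": joint angles; "joint_vel": joint speeds; "joint_efforts": joint torques, N m; "position": TCP position; "ee_rot": TCP orientation; "contact_force": force on the tool from outside, world axes, zero at the start; "wrist_torque": the same for the moment, N m; "gripper_width": finger opening in mm.
Only numpy, scipy, OpenCV 4.12 (cv2) and the standard library are available. Lean on these libraries where they do the work, as an engineer would, in place of code of your own. Each camera call takes 0.05 s, during which the arm holds its last target. There are 200 camera calls.

## Working session

There is one attempt and no reset: what is moved stays moved. The work goes in short steps, Python scripts to look and compute and a tool call to move; the robot and the scene stay as the last step left them, time stands still between calls to the robot, and variables do not carry over. Pictures are saved under pics/ and viewed, on a budget of 10 in all, crops included, one or two more only if the job needs it, and the job is handed in when it is done.

Besides the shell and the picture viewer there is one more tool, called after ">>>" as name(argument=value, ...), one argument or row to a line, values as JSON. play_rows: Moves the arm, as the interface text tells. Its arguments: {"type":"object","properties":{"offset":{"type":"array","items":{"type":"array","items":{"type":"number"}}},"turn":{"type":"array","items":{"type":"number"}},"grip":{"type":"number"}},"required":["offset","turn"]}

```bash
mkdir -p pics
cat > h.py <<'E'
import numpy as np, cv2
from bench import arm, eyes, find_in, silhouettes
def shot(c,fn=None):
    p,d=eyes.get_image(c)
    if fn: cv2.imwrite('pics/'+fn,p[:,:,::-1])
    return p,d
def cam(c):
    q=eyes.camera_params(c); return np.array(q['camera_matrix']),np.array(q['camera_from_world'])
def world(c,u,v,z):
    K,T=cam(c); u,v,z=[np.asarray(a,float) for a in (u,v,z)]
    P=np.stack([(u-K[0,2])/K[0,0]*z,(v-K[1,2])/K[1,1]*z,z,np.ones_like(z)],-1)
    return (P@np.linalg.inv(T).T)[...,:3]
def pix(c,X):
    K,T=cam(c); p=T[:3,:3]@np.asarray(X,float)+T[:3,3]; p=K@p; return p[:2]/p[2]
def onplane(c,u,v,h):
    a=world(c,u,v,100.);b=world(c,u,v,1000.); return a+(b-a)*(h-a[2])/(b[2]-a[2])
E
python3 - <<'E'
from h import *
s=arm.read_state(); print(s['clock'],s['position'],s['ee_rot'],s['contact_force'],s['gripper_width'])
ps=[]
for c in ('scene','top'):
    p,d=shot(c,c+'0.png'); np.savez('pics/'+c+'0.npz',p=p,d=d)
    print(c,np.linalg.inv(cam(c)[1]).round(2)[:3,3],cam(c)[0][0,0])
    for n in ('analyser','bolt_left','bolt_right','bolt_rear','handle_mid','jar','petri_dish','tip_box'):
        for r in silhouettes(c,n)[:3]:
            m=r['mask']&(d>0); w=world(c,*np.nonzero(m)[::-1],d[m]); print(n,round(r['score'],2),np.round(r['bbox']),np.median(w,0).round(),w.max(0).round())
E
```

```text
0.0 [ 230.35429691 -580.3625571   230.21451597] [ 5.61818721e-01  8.27259644e-01  5.82996630e-04 -9.30611553e-04] [-0.1125684   0.32916727  0.75259433] 85.69519272511076
scene [1158.35  379.42  831.38] 502.8383843062159
analyser 0.7 [228. 256. 228. 213.] [701.   4. 117.] [837. 135. 164.]
bolt_left 0.66 [312. 203.  21.  20.] [555.  89. 140.] [567. 108. 155.]
bolt_right 0.66 [225. 163.  23.  22.] [ 553. -121.  140.] [ 564. -100.  154.]
bolt_rear 0.69 [242. 208.  29.  19.] [633. -17. 138.] [644.   3. 155.]
handle_mid 0.65 [251. 214. 180. 127.] [618.  -6. 118.] [740. 129. 162.]
handle_mid 0.23 [231. 271.  59.  59.] [777.  55. 162.] [805.  92. 166.]
jar 0.96 [354. 202.  21.  36.] [420. 124.  37.] [432. 142.  54.]
petri_dish 0.52 [255. 166.  29.  17.] [ 403. -130.   16.] [510. -47. 119.]
tip_box 0.7 [230. 272.  61.  55.] [777.  55. 162.] [805.  92. 166.]
tip_box 0.33 [251. 212. 183. 128.] [616.  -6. 118.] [746. 130. 166.]
tip_box 0.32 [311. 203.  16.  20.] [555.  88. 140.] [567. 108. 155.]
top [495.17  35.09 931.83] 424.6855337819674
analyser 0.89 [311. 178. 155. 202.] [642. -29. 119.] [87
[... 237 characters left out ...]
 0.38 [309. 178. 154. 202.] [642. -29. 119.] [879. 145. 165.]
handle_mid 0.56 [310. 209. 153. 134.] [596. -19. 119.] [710. 143. 156.]
handle_mid 0.15 [241. 291.  19.  23.] [406. 118.  51.] [425. 136.  55.]
jar 0.63 [241. 292.  18.  26.] [407. 118.  50.] [426. 139.  55.]
jar 0.61 [366. 222.  23.  15.] [ 545. -123.  151.] [ 559. -102.  155.]
jar 0.57 [253. 221.  25.  13.] [545.  86. 151.] [558. 106. 156.]
petri_dish 0.79 [364. 284.  38.  44.] [ 420. -144.   17.] [464. -97. 116.]
petri_dish 0.74 [311. 178. 155. 200.] [643. -28. 119.] [880. 143. 165.]
petri_dish 0.41 [365. 222.  25.  14.] [ 545. -122.  151.] [ 558. -102.  155.]
tip_box 0.73 [277. 109.  51.  46.] [758.  48. 163.] [817.  94. 168.]
```

View pics/top0.png

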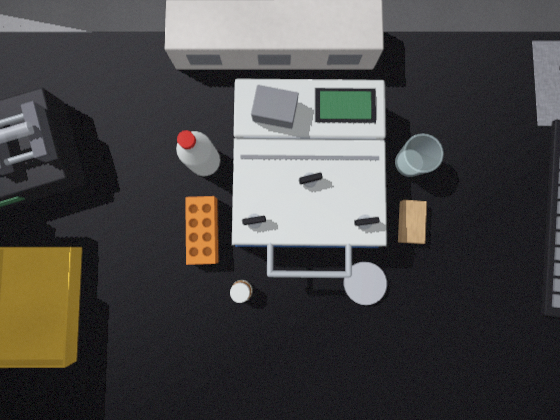

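View pics/scene0.png

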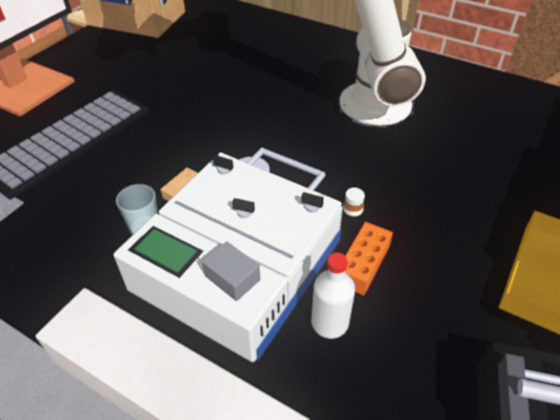

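Top view: knobs at about (253,221), (366,222), (311,178), handle bar (268..350, 273), yaw close to 0. Scene view agrees. Next I measure the knobs and handle precisely from both views.

Run:
```python
from h import *
bx={'top':{'L':(253,221),'R':(366,222),'B':(311,178)},'scene':{'L':(312,203),'R':(225,163),'B':(242,208)}}
for c in bx:
    z=np.load(f'pics/{c}0.npz');p,d=z['p'].astype(int),z['d'];V,U=np.mgrid[:420,:560]
    W=world(c,U,V,np.where(d>0,d,1.))
    for k,(u,v) in bx[c].items():
        m=(abs(U-u)<20)&(abs(V-v)<18)&(p.max(2)<70)&(W[...,2]>132)&(W[...,2]<165)&(d>0)
        w=W[m]; (cx,cy),(a,b),_=r=cv2.minAreaRect(w[:,:2].astype(np.float32))
        e=np.linalg.eigh(np.cov(w[:,:2].T))[1][:,1]; e*=np.sign(e[1])
        ctr=np.array([cx,cy])
        # pixel-centroid with plane
        q=onplane(c,U[m].mean(),V[m].mean(),152 if c=='top' else 146)
        print(c,k,m.sum(),ctr.round(1),(round(a),round(b)),'bar ang from y',round(float(np.arctan2(-e[0],e[1])),3),'top z',np.percentile(w[:,2],90).round(1),q.round(1))
z=np.load('pics/top0.npz');p,d=z['p'].astype(int),z['d'];V,U=np.mgrid[:420,:560];W=world('top',U,V,np.where(d>0,d,1.))
m=(V>250)&(V<285)&(U>258)&(U<362)&(W[...,2]>95)&(W[...,2]<130)&(d>0)
w=W[m];cv2.minAreaRect
w2=w[w[:,0]<np.percentile(w[:,0],5)+14]
print('handle',w2.min(0).round(1),w2.max(0).round(1),w2.mean(0).round(1),np.polyfit(w2[:,1],w2[:,0],1), np.median(w2[:,2]))
# cover yaw: top plate edges
m=(W[...,2]>112)&(W[...,2]<124)&(p.min(2)>120)&(d>0)&(V<247)&(V>142)&(U>225)&(U<395)
print('plate',cv2.minAreaRect(W[m][:,:2].astype(np.float32)),np.median(W[m][:,2]))
# scene handle ends
for n,X in (('h',[0,0,0]),): pass
```

```text
top L 131 [546.9  84. ] (11, 41) bar ang from y 0.147 top z 153.9 [547.   83.7 152. ]
top R 129 [ 545.2 -123.5] (10, 43) bar ang from y 0.13 top z 154.3 [ 545.1 -122.7  152. ]
top B 145 [625.5 -20.2] (11, 42) bar ang from y 0.266 top z 154.1 [624.9 -20.2 152. ]
scene L 177 [554.2  87.2] (9, 39) bar ang from y 0.173 top z 151.9 [556.1  88.7 146. ]
scene R 165 [ 551.7 -122.9] (10, 43) bar ang from y 0.091 top z 151.5 [ 553.8 -121.3  146. ]
scene B 167 [632.9 -18. ] (8, 40) bar ang from y 0.264 top z 151.5 [634.6 -16.2 146. ]
handle [440.8 -99.1 110.3] [454.4  60.9 122.3] [446.6 -17.  117.3] [3.98582159e-03 4.46637730e+02] 117.41545044018278
plate ((600.2006225585938, -19.653579711914062), (201.22825622558594, 296.5937805175781), 0.02434351108968258) 118.65924926644504
```

>>> play_rows(
  offset=[
    [26,38,0],
    [26,38,0],
    [26,38,0],
    [26,38,0],
    [26,38,0],
    [26,38,0],
    [26,38,0],
    [26,38,0],
    [26,38,0],
    [26,38,0],
    [26,38,0],
    [26,38,0],
  ],
  turn=[0.11,0.11,0.11,0.11,0.11,0.11,0.11,0.11,0.11,0.11,0.11,0.11],
  grip=1,
)

```text
clock: 2.1
position: [548.6, -110.7, 233.0]
ee_rot: [-0.086, 0.996, -0.001, 0.003]
contact_force: [0.2, -0.3, -0.0]
gripper_width: 85.5
```

>>> play_rows(
  offset=[
    [-2,-11,-20],
    [0,0,-30],
    [0,0,-30],
    [0,0,-20],
    [0,0,-5],
    [0,0,0],
  ],
  turn=[-0.05,0,0,0,0,0],
)

```text
clock: 2.7
position: [552.2, -115.0, 126.4]
ee_rot: [-0.067, 0.998, -0.001, 0.007]
contact_force: [0.5, 0.2, 1.1]
gripper_width: 85.7
```

Run:
```python
from h import *
s=arm.read_state(); q=s['ee_rot'];print(s['position'],2*np.arctan2(q[1],q[0]),s['joints'])
shot('top','a.png');shot('scene','b.png')
a=cv2.imread('pics/a.png')[120:320,210:430];b=cv2.imread('pics/b.png')[90:290,150:370]
cv2.imwrite('pics/ab.png',cv2.resize(np.hstack([a,b]),None,fx=1.8,fy=1.8))
```

```text
[ 552.17649137 -114.974251    126.44603027] 3.2754750483442225 [ 0.08346941  0.3736905  -0.2990577   0.00352444 -0.88393012  0.04819732]
```

View pics/ab.png

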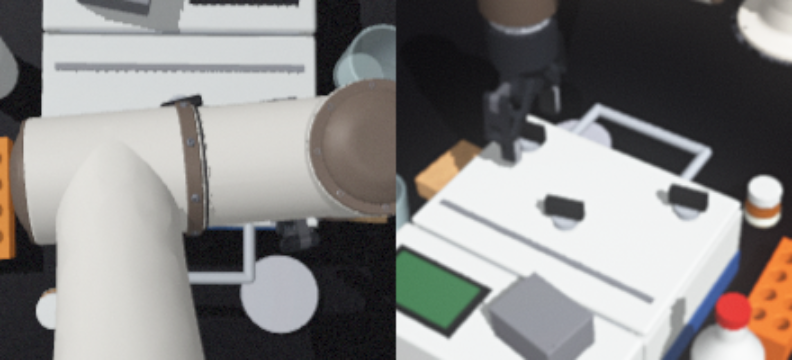

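The left half of the picture (top view) is covered by the arm. In the scene half the jaws straddle the right knob. I'll correct the centring and grip.

>>> play_rows(
  offset=[
    [-6,-8,-2],
    [0,0,0],
  ],
  turn=[0,0],
)

```text
clock: 3.0
position: [547.8, -123.6, 127.8]
ee_rot: [-0.067, 0.998, -0.001, 0.011]
contact_force: [0.1, -0.1, 0.5]
gripper_width: 85.5
```

>>> play_rows(
  offset=[
    [0,0,0],
    [0,0,0],
    [0,0,0],
    [0,0,0],
    [0,0,0],
    [0,0,0],
    [0,0,0],
    [0,0,0],
    [0,0,0],
  ],
  turn=[0,0,0,0,0,0,0,0,0],
  grip=-1,
)

```text
clock: 3.9
position: [547.5, -124.4, 130.2]
ee_rot: [-0.067, 0.998, -0.002, 0.011]
contact_force: [-0.8, -0.3, 1.0]
gripper_width: 10.6
```

```bash
cat > st.py <<'E'
from h import *
s=arm.read_state(); q=s['ee_rot'];print(s['clock'],s['position'].round(1),'q',round((2*np.arctan2(q[1],q[0]))%np.pi,3),'F',s['contact_force'].round(1),'M',s['wrist_torque'].round(3),s['gripper_width'],s['joints'].round(2))
E
python3 st.py
```

```text
3.9 [ 547.5 -124.4  130.2] q 0.134 F [-0.8 -0.3  1. ] M [-0.056  0.399 -0.042] 10.617530665613723 [ 0.07  0.36 -0.31  0.   -0.88  0.06]
```

>>> play_rows(
  offset=[
    [0,0,-1],
    [0,0,-1],
    [0,0,-1],
    [0,0,0],
    [0,0,0],
    [0,0,0],
    [0,0,0],
    [0,0,0],
  ],
  turn=[0.14,0.14,0.14,0.14,0.14,0.14,0.14,0.14],
)

```text
clock: 4.7
position: [547.8, -123.9, 130.3]
ee_rot: [-0.605, 0.796, 0.004, 0.011]
contact_force: [-0.8, 1.4, 2.2]
gripper_width: 10.7
```

```bash
python3 st.py
```

```text
4.7 [ 547.8 -123.9  130.3] q 1.301 F [-0.8  1.4  2.2] M [-0.131  0.396 -0.028] 10.695204802378209 [ 0.06  0.37 -0.29 -0.02 -0.9   1.26]
```

>>> play_rows(
  offset=[
    [0,0,0],
    [0,0,0],
  ],
  turn=[0.06,0.06],
)

```text
clock: 4.9
position: [547.8, -123.8, 130.3]
ee_rot: [-0.654, 0.756, 0.005, 0.011]
contact_force: [-0.3, -0.2, 1.8]
gripper_width: 10.5
```

```bash
python3 st.py
```

```text
4.9 [ 547.8 -123.8  130.3] q 1.426 F [-0.3 -0.2  1.8] M [-0.223  0.474 -0.804] 10.484709267303609 [ 0.05  0.37 -0.28 -0.03 -0.91  1.39]
```

>>> play_rows(
  offset=[
    [0,0,0],
    [0,0,0],
  ],
  turn=[0.04,0.04],
)

```text
clock: 5.1
position: [547.7, -123.8, 130.3]
ee_rot: [-0.681, 0.732, 0.006, 0.011]
contact_force: [-0.4, -0.1, 2.2]
gripper_width: 10.9
```

```bash
python3 st.py
```

```text
5.1 [ 547.7 -123.8  130.3] q 1.499 F [-0.4 -0.1  2.2] M [-0.338  0.369 -1.835] 10.862164729077538 [ 0.05  0.37 -0.28 -0.03 -0.91  1.46]
```

>>> play_rows(
  offset=[
    [0,0,0],
    [0,0,0],
    [0,0,0],
    [0,0,0],
    [0,0,0],
    [0,0,20],
    [0,0,30],
  ],
  turn=[0,0,0,0,0,0,0],
  grip=1,
)

```text
clock: 5.8
position: [545.4, -123.1, 176.2]
ee_rot: [-0.681, 0.732, 0.009, 0.008]
contact_force: [-0.1, -0.6, 0.3]
gripper_width: 84.8
```

>>> play_rows(
  offset=[
    [0,20,10],
    [0,20,0],
    [0,20,0],
    [0,20,0],
    [0,20,0],
    [0,20,0],
    [0,20,0],
    [0,20,0],
    [0,20,0],
    [0,20,0],
    [0,8,0],
  ],
  turn=[-0.13,-0.13,-0.13,-0.13,-0.13,-0.13,-0.13,-0.13,-0.13,-0.13,-0.04],
)

```text
clock: 6.9
position: [547.1, 92.1, 192.0]
ee_rot: [-0.051, 0.999, -0.003, 0.014]
contact_force: [0.3, 0.2, -0.9]
gripper_width: 85.4
```

```bash
python3 st.py
```

```text
6.9 [547.1  92.1 192. ] q 0.102 F [ 0.3  0.2 -0.9] M [ 0.005  0.088 -0.005] 85.38027485943688 [ 0.47  0.28 -0.25  0.02 -1.01 -0.38]
```

>>> play_rows(
  offset=[
    [0,-5,-25],
    [0,0,-25],
    [0,0,-12],
    [0,0,0],
  ],
  turn=[0.05,0,0,0],
)

```text
clock: 7.3
position: [547.5, 89.7, 129.2]
ee_rot: [-0.079, 0.997, -0.002, 0.016]
contact_force: [0.2, 0.3, -0.5]
gripper_width: 85.5
```

```bash
python3 st.py
```

```text
7.3 [547.5  89.7 129.2] q 0.158 F [ 0.2  0.3 -0.5] M [-0.01   0.081  0.003] 85.45759749812456 [ 0.46  0.35 -0.34  0.02 -0.86 -0.32]
```

>>> play_rows(
  offset=[
    [0,-4,-4],
    [0,0,0],
  ],
  turn=[0,0],
)

```text
clock: 7.5
position: [547.9, 85.6, 125.6]
ee_rot: [-0.079, 0.997, -0.002, 0.016]
contact_force: [-0.3, -1.2, -0.0]
gripper_width: 85.1
```

>>> play_rows(
  offset=[
    [0,0,-1],
    [0,0,-1],
    [0,0,0],
    [0,0,0],
    [0,0,0],
    [0,0,0],
    [0,0,0],
    [0,0,0],
  ],
  turn=[0,0,0,0,0,0,0,0],
  grip=-1,
)

```text
clock: 8.3
position: [549.5, 85.4, 128.5]
ee_rot: [-0.08, 0.997, -0.002, 0.019]
contact_force: [2.3, -0.5, 0.7]
gripper_width: 10.6
```

>>> play_rows(
  offset=[
    [0,0,0],
    [0,0,0],
    [0,0,0],
    [0,0,0],
    [0,0,0],
    [0,0,0],
    [0,0,0],
    [0,0,0],
  ],
  turn=[0.14,0.14,0.14,0.14,0.14,0.14,0.14,0.14],
)

```text
clock: 9.1
position: [550.0, 86.1, 128.6]
ee_rot: [-0.616, 0.788, 0.008, 0.016]
contact_force: [-0.6, 1.4, 1.5]
gripper_width: 10.7
```

```bash
python3 st.py
```

```text
9.1 [550.   86.1 128.6] q 1.327 F [-0.6  1.4  1.5] M [-0.332  0.222 -0.016] 10.704995106639911 [ 0.43  0.36 -0.31 -0.03 -0.88  0.91]
```

>>> play_rows(
  offset=[
    [0,0,0],
    [0,0,0],
    [0,0,0],
  ],
  turn=[0.06,0.06,0.05],
)

```text
clock: 9.4
position: [550.0, 86.2, 128.6]
ee_rot: [-0.681, 0.732, 0.009, 0.015]
contact_force: [0.4, 1.4, 1.8]
gripper_width: 10.5
```

```bash
python3 st.py
```

```text
9.4 [550.   86.2 128.6] q 1.497 F [0.4 1.4 1.8] M [-0.499  0.088 -1.905] 10.520330624385027 [ 0.43  0.36 -0.3  -0.03 -0.89  1.09]
```

>>> play_rows(
  offset=[
    [0,0,0],
    [0,0,0],
    [0,0,0],
    [0,0,0],
    [0,0,0],
    [0,0,20],
    [0,0,30],
    [0,0,10],
  ],
  turn=[0,0,0,0,0,0,0,0],
  grip=1,
)

```text
clock: 10.2
position: [548.6, 85.7, 187.5]
ee_rot: [-0.681, 0.732, 0.01, 0.012]
contact_force: [0.4, 0.4, 0.0]
gripper_width: 85.3
```

>>> play_rows(
  offset=[
    [8,-10,0],
    [8,-10,0],
    [8,-10,0],
    [8,-10,0],
    [8,-10,0],
    [8,-10,0],
    [8,-10,0],
    [8,-10,0],
    [8,-10,0],
    [0,0,0],
  ],
  turn=[-0.13,-0.13,-0.13,-0.13,-0.13,-0.13,-0.13,-0.13,-0.13,0],
)

```text
clock: 11.2
position: [621.1, -7.0, 184.0]
ee_rot: [-0.14, 0.99, 0.001, 0.014]
contact_force: [0.2, 0.3, 0.1]
gripper_width: 85.4
```

```bash
python3 st.py
```

```text
11.2 [621.1  -7.  184. ] q 0.28 F [0.2 0.3 0.1] M [-0.026  0.14   0.052] 85.4225551495501 [ 0.25  0.4  -0.09  0.   -1.05  0.03]
```

>>> play_rows(
  offset=[
    [7,-12,-20],
    [0,0,-20],
    [0,0,-15],
    [0,0,0],
  ],
  turn=[-0.015,0,0,0],
)

```text
clock: 11.6
position: [626.7, -18.3, 126.2]
ee_rot: [-0.137, 0.99, 0.002, 0.014]
contact_force: [-0.3, 0.2, -0.8]
gripper_width: 85.4
```

```bash
python3 st.py
```

```text
11.6 [626.7 -18.3 126.2] q 0.276 F [-0.3  0.2 -0.8] M [0.003 0.082 0.029] 85.3963381060798 [ 0.23  0.46 -0.15 -0.   -0.93  0.05]
```

>>> play_rows(
  offset=[
    [2,-1,-1],
    [0,0,-1],
    [0,0,0],
    [0,0,0],
    [0,0,0],
    [0,0,0],
    [0,0,0],
    [0,0,0],
  ],
  turn=[0,0,0,0,0,0,0,0],
  grip=-1,
)

```text
clock: 12.4
position: [628.2, -19.0, 128.8]
ee_rot: [-0.14, 0.99, 0.001, 0.014]
contact_force: [1.8, -0.2, -0.8]
gripper_width: 10.7
```

>>> play_rows(
  offset=[
    [0,0,0],
    [0,0,0],
    [0,0,0],
    [0,0,0],
    [0,0,0],
    [0,0,0],
    [0,0,0],
  ],
  turn=[0.14,0.14,0.14,0.14,0.14,0.14,0.14],
)

```text
clock: 13.1
position: [627.7, -19.4, 128.8]
ee_rot: [-0.606, 0.795, 0.007, 0.01]
contact_force: [-0.2, 0.7, -1.9]
gripper_width: 11.2
```

```bash
python3 st.py
```

```text
13.1 [627.7 -19.4 128.8] q 1.302 F [-0.2  0.7 -1.9] M [-0.459  0.085 -0.034] 11.156434646516649 [ 0.22  0.47 -0.12 -0.03 -0.97  1.1 ]
```

>>> play_rows(
  offset=[
    [0,0,0],
    [0,0,0],
    [0,0,0],
    [0,0,0],
  ],
  turn=[0.06,0.06,0.06,0.02],
)

```text
clock: 13.5
position: [627.6, -19.4, 128.9]
ee_rot: [-0.682, 0.731, 0.009, 0.01]
contact_force: [0.3, 0.4, -0.5]
gripper_width: 11.2
```

```bash
python3 st.py
```

```text
13.5 [627.6 -19.4 128.9] q 1.501 F [ 0.3  0.4 -0.5] M [-0.337  0.112 -1.99 ] 11.168508962574572 [ 0.21  0.47 -0.11 -0.03 -0.98  1.3 ]
```

>>> play_rows(
  offset=[
    [0,0,0],
    [0,0,0],
    [0,0,0],
    [0,0,0],
    [0,0,0],
    [0,0,20],
    [0,0,30],
    [0,0,10],
  ],
  turn=[0,0,0,0,0,0,0,0],
  grip=1,
)

```text
clock: 14.3
position: [626.9, -19.2, 189.1]
ee_rot: [-0.684, 0.729, 0.009, 0.008]
contact_force: [-0.1, -0.2, 0.6]
gripper_width: 85.6
```

>>> play_rows(
  offset=[
    [-15,0,0],
    [-15,0,0],
    [-15,0,0],
    [-15,0,0],
    [-15,0,0],
    [-15,0,0],
    [-15,0,0],
    [-15,0,0],
    [-15,0,0],
    [-15,0,0],
    [-15,0,0],
    [-10,0,0],
  ],
  turn=[-0.125,-0.125,-0.125,-0.125,-0.125,-0.125,-0.125,-0.125,-0.125,-0.125,-0.125,-0.125],
)

```text
clock: 15.5
position: [443.6, -18.9, 185.5]
ee_rot: [0.027, 1.0, 0.001, 0.011]
contact_force: [0.2, -0.0, 0.2]
gripper_width: 85.4
```

```bash
python3 st.py
python3 - <<'E'
from h import *
shot('top','c.png');p,d=shot('scene','d.png'); np.savez('pics/d.npz',p=p,d=d)
a=cv2.imread('pics/c.png')[120:320,210:430];b=cv2.imread('pics/d.png')[90:290,150:370]
cv2.imwrite('pics/cd.png',cv2.resize(np.hstack([a,b]),None,fx=1.8,fy=1.8))
c='scene';V,U=np.mgrid[:420,:560]
W=world(c,U,V,np.where(d>0,d,1.))
for k,(u,v) in {'L':(312,203),'R':(225,163),'B':(242,208)}.items():
    m=(abs(U-u)<20)&(abs(V-v)<18)&(p.max(2)<70)&(W[...,2]>135)&(W[...,2]<165)&(d>0)
    w=W[m]; e=np.linalg.eigh(np.cov(w[:,:2].T))[1][:,1]; print(k,m.sum(),np.arctan2(-e[0],e[1])%np.pi)
E
```

```text
15.5 [443.6 -18.9 185.5] q 3.088 F [ 0.2 -0.   0.2] M [ 0.03   0.033 -0.013] 85.36584632910224 [ 0.33  0.11 -0.5   0.01 -0.94 -0.39]
L 159 1.4107263765215412
R 146 1.4041337215744756
B 135 1.359743459277812
```

View pics/cd.png

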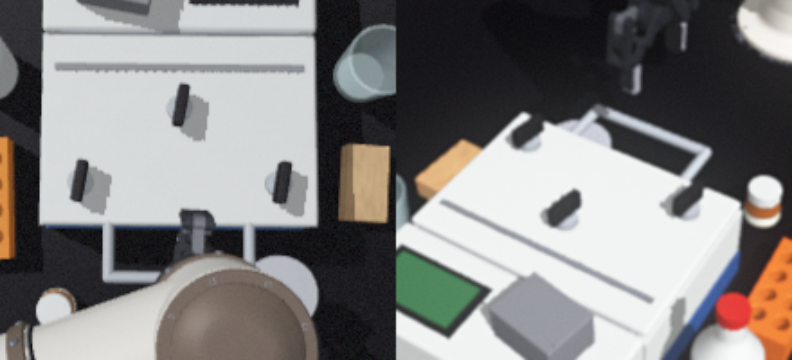

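Both views show all three knob bars turned nearly perpendicular to where they started, with the gripper over the handle bar. I'll check the angles in the top picture and then go down to the handle.

Run:
```python
from h import *
g=cv2.imread('pics/c.png').max(2)
for k,(u,v) in {'L':(254,220),'R':(367,221),'B':(310,178)}.items():
    m=np.zeros_like(g);m[v-14:v+14,u-8:u+9]=g[v-14:v+14,u-8:u+9]<60
    ys,xs=np.nonzero(m);e=np.linalg.eigh(np.cov(xs,ys))[1][:,1];print(k,m.sum(),np.arctan2(e[0],-e[1]) ,np.pi/2-np.arctan(abs(e[0]/e[1])))
```

```text
L 106 -2.96518942787065 1.3943931010757535
R 153 -2.97212950721688 1.4013331804219833
B 116 -2.9633502861907095 1.392553959395813
```

>>> play_rows(
  offset=[
    [5,1,-20],
    [0,0,-25],
    [0,0,-20],
    [0,0,-10],
    [0,0,0],
  ],
  turn=[0.04,0,0,0,0],
)

```text
clock: 16.1
position: [452.3, -17.2, 108.9]
ee_rot: [-0.006, 1.0, 0.002, 0.014]
contact_force: [-0.5, -0.5, -0.1]
gripper_width: 85.6
```

```bash
python3 st.py
```

```text
16.1 [452.3 -17.2 108.9] q 0.011 F [-0.5 -0.5 -0.1] M [-0.     0.087  0.018] 85.62778675262396 [ 0.33  0.22 -0.59  0.01 -0.73 -0.32]
```

>>> play_rows(
  offset=[
    [-4,0,-7],
    [0,0,-1],
  ],
  turn=[-0.02,0],
)

```text
clock: 16.3
position: [449.2, -17.0, 100.7]
ee_rot: [0.004, 1.0, 0.002, 0.014]
contact_force: [0.0, 0.6, 1.0]
gripper_width: 85.7
```

>>> play_rows(
  offset=[
    [0,0,-0.5],
    [0,0,-0.5],
    [0,0,-0.5],
    [0,0,0],
    [0,0,0],
    [0,0,0],
    [0,0,0],
    [0,0,0],
  ],
  turn=[0,0,0,0,0,0,0,0],
  grip=-1,
)

```text
clock: 17.1
position: [448.6, -16.7, 100.8]
ee_rot: [0.004, 1.0, 0.002, 0.014]
contact_force: [-1.0, 0.9, -0.7]
gripper_width: 9.7
```

```bash
python3 st.py
```

```text
17.1 [448.6 -16.7 100.8] q 3.135 F [-1.   0.9 -0.7] M [ 0.092  0.311 -0.079] 9.7372506979763 [ 0.33  0.23 -0.61  0.01 -0.7  -0.34]
```

>>> play_rows(
  offset=[
    [0,0,13],
    [1,0,13],
    [2,0,13],
    [2,0,13],
    [0,0,0],
  ],
  turn=[0,0,0,0,0],
)

```text
clock: 17.6
position: [453.2, -16.7, 151.7]
ee_rot: [0.004, 1.0, 0.002, 0.013]
contact_force: [-0.2, -1.9, -1.0]
gripper_width: 9.1
```

```bash
cat >> st.py <<'E'
p=s['position'];dx,dz=713.6-p[0],p[2]-100.8
print('arc q',np.arctan2(dz,dx).round(3),'r',np.hypot(dx,dz).round(1))
E
python3 st.py
```

```text
17.6 [453.2 -16.7 151.7] q 3.134 F [-0.2 -1.9 -1. ] M [-0.21   0.069 -0.03 ] 9.097471806699428 [ 0.33  0.16 -0.53  0.01 -0.85 -0.34]
arc q 0.193 r 265.4
```

```bash
cat > look.py <<'E'
from h import *
import sys
n=sys.argv[1]
p,d=shot('scene',n+'.png'); b=cv2.imread(f'pics/{n}.png')[40:290,140:380]
cv2.imwrite(f'pics/{n}z.png',cv2.resize(b,None,fx=2.2,fy=2.2))
V,U=np.mgrid[:420,:560];W=world('scene',U,V,np.where(d>0,d,1.))
m=(d>0)&(p.min(2)>150)&(abs(W[...,1]+20)<140)&(W[...,0]<712)&(W[...,0]>480)&(W[...,2]>105)
w=W[m]; k=np.ones(len(w),bool)
for _ in range(6):
    A=np.c_[w[k][:,0],np.ones(k.sum())];c=np.linalg.lstsq(A,w[k][:,2],rcond=None)[0];r=w[:,2]-w[:,0]*c[0]-c[1];k=abs(r)<max(2.5,np.std(r[k]))
print('cover angle by plane',np.arctan(-c[0]).round(3),k.sum(),len(w))
E
python3 look.py e
```

```text
cover angle by plane 0.187 10506 12888
```

View pics/ez.png

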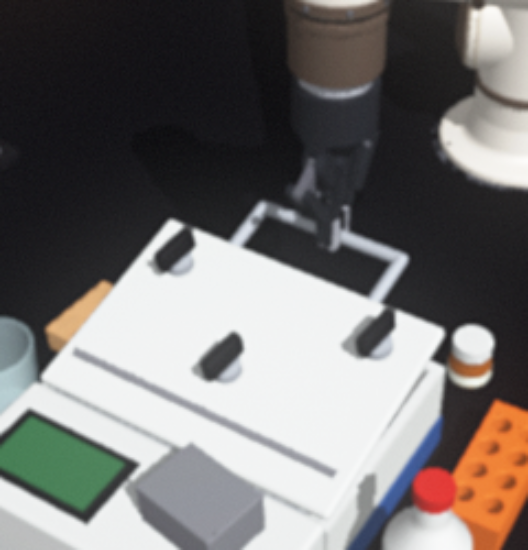

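The cover follows: the scene view shows it raised with the bar in the jaws, and the plane fit gives 0.187 against 0.193 from the arc.

>>> play_rows(
  offset=[
    [4,0,15],
    [4,0,13],
    [4,0,13],
    [5,0,12],
    [5,0,12],
    [0,0,0],
  ],
  turn=[0,0,0,0,0,0],
)

```text
clock: 18.25
position: [470.3, -16.8, 208.9]
ee_rot: [0.005, 1.0, 0.002, 0.005]
contact_force: [-2.0, 0.3, -1.5]
gripper_width: 9.6
```

```bash
python3 st.py; python3 look.py f
```

```text
18.25 [470.3 -16.8 208.9] q 3.132 F [-2.   0.3 -1.5] M [-0.009  0.377  0.022] 9.596232431816734 [ 0.31  0.14 -0.4  -0.   -1.03 -0.32]
arc q 0.418 r 266.2
cover angle by plane 0.409 11292 14152
```

>>> play_rows(
  offset=[
    [6,0,8],
    [6,0,12],
    [7,0,11],
    [7,0,11],
    [8,0,11],
    [0,0,0],
  ],
  turn=[0,0,0,0,0,0],
)

```text
clock: 18.9
position: [494.6, -17.1, 254.1]
ee_rot: [0.006, 1.0, 0.001, -0.011]
contact_force: [-1.6, 0.3, 1.2]
gripper_width: 9.4
```

```bash
python3 st.py; python3 look.py g
```

```text
18.9 [494.6 -17.1 254.1] q 3.13 F [-1.6  0.3  1.2] M [0.133 0.712 0.022] 9.414587506123372 [ 0.29  0.16 -0.25 -0.01 -1.19 -0.3 ]
arc q 0.611 r 267.3
cover angle by plane 0.599 11469 14695
```

>>> play_rows(
  offset=[
    [7,0,9],
    [8,0,9],
    [8,0,8],
    [9,0,8],
    [2,0,0],
  ],
  turn=[0,0,0,0,0],
)

```text
clock: 19.45
position: [518.8, -17.4, 285.1]
ee_rot: [0.006, 1.0, 0.001, -0.024]
contact_force: [-8.1, 2.8, 4.6]
gripper_width: 9.7
```

```bash
python3 st.py; python3 look.py i
```

```text
19.45 [518.8 -17.4 285.1] q 3.13 F [-8.1  2.8  4.6] M [ 0.725  2.517 -0.029] 9.669071903718756 [ 0.27  0.19 -0.12 -0.02 -1.3  -0.28]
arc q 0.758 r 268.1
cover angle by plane 0.746 11073 15049
```

View pics/iz.png

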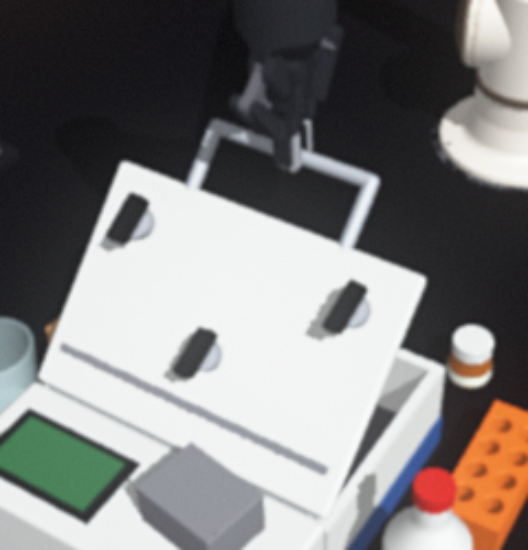

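>>> play_rows(
  offset=[
    [6,0,7],
    [6,0,7],
    [6,0,6],
    [0,0,0],
  ],
  turn=[0,0,0,0],
)

```text
clock: 19.9
position: [538.0, -17.5, 304.3]
ee_rot: [0.006, 1.0, 0.0, -0.025]
contact_force: [-1.9, -0.1, 1.7]
gripper_width: 9.3
```

```bash
python3 st.py; python3 look.py j
```

```text
19.9 [538.  -17.5 304.3] q 3.13 F [-1.9 -0.1  1.7] M [0.194 0.835 0.096] 9.303724777167522 [ 0.26  0.22 -0.04 -0.01 -1.36 -0.27]
arc q 0.859 r 268.8
cover angle by plane 0.847 10390 15139
```

>>> play_rows(
  offset=[
    [5,0,4],
    [5,0,4],
    [0,0,0],
    [0,0,0],
  ],
  turn=[0,0,0,0],
)

```text
clock: 20.35
position: [546.8, -17.6, 311.8]
ee_rot: [0.006, 1.0, 0.0, -0.028]
contact_force: [-2.8, 0.8, 0.5]
gripper_width: 9.5
```

```bash
python3 st.py; python3 look.py k
```

```text
20.35 [546.8 -17.6 311.8] q 3.13 F [-2.8  0.8  0.5] M [0.252 1.125 0.049] 9.544577357524542 [ 0.26  0.23 -0.   -0.02 -1.39 -0.26]
arc q 0.902 r 269.0
cover angle by plane 0.891 10087 15171
```

View pics/kz.png

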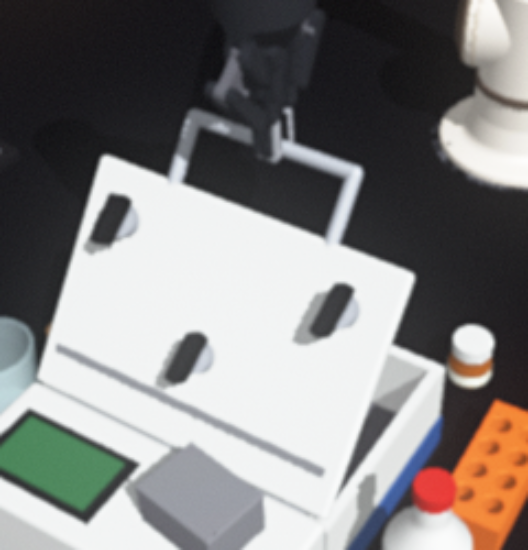

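Plane fit 0.891 rad, past the balance point, and the bar is firmly in the jaws. Now lower it.

>>> play_rows(
  offset=[
    [-5,0,-4],
    [-5,0,-4],
    [-5,0,-4],
    [-5,0,-5],
    [-5,0,-5],
    [-5,0,-5],
    [-4,0,-5],
    [0,0,0],
  ],
  turn=[0,0,0,0,0,0,0,0],
)

```text
clock: 21.2
position: [513.6, -17.2, 279.5]
ee_rot: [0.005, 1.0, 0.001, -0.02]
contact_force: [0.3, 0.2, -0.2]
gripper_width: 8.9
```

```bash
python3 st.py; python3 look.py l
```

```text
21.2 [513.6 -17.2 279.5] q 3.131 F [ 0.3  0.2 -0.2] M [ 0.094 -0.398  0.018] 8.8780294580306 [ 0.27  0.18 -0.15 -0.01 -1.28 -0.28]
arc q 0.729 r 268.2
cover angle by plane 0.716 11193 14990
```

>>> play_rows(
  offset=[
    [-4,0,-5],
    [-3,0,-4],
    [0,0,0],
    [0,0,0],
    [0,0,0],
  ],
  turn=[0,0,0,0,0],
)

```text
clock: 21.75
position: [507.5, -17.2, 272.3]
ee_rot: [0.005, 1.0, 0.001, -0.018]
contact_force: [-3.0, 1.3, 3.0]
gripper_width: 9.0
```

```bash
python3 st.py; python3 look.py m
```

```text
21.75 [507.5 -17.2 272.3] q 3.131 F [-3.   1.3  3. ] M [ 0.154 -0.023  0.061] 8.991913995371382 [ 0.28  0.17 -0.18 -0.01 -1.25 -0.28]
arc q 0.694 r 268.1
cover angle by plane 0.68 11407 14963
```

>>> play_rows(
  offset=[
    [-2,0,-2],
    [0,0,0],
    [0,0,0],
    [0,0,0],
    [0,0,0],
    [0,0,0],
  ],
  turn=[0,0,0,0,0,0],
)

```text
clock: 22.4
position: [506.2, -17.2, 270.5]
ee_rot: [0.005, 1.0, 0.001, -0.017]
contact_force: [-1.3, 0.8, 2.5]
gripper_width: 9.2
```

```bash
python3 st.py; python3 look.py n; sleep 0; python3 look.py o; python3 st.py
python3 - <<'E'
from h import *
s=arm.read_state();print(abs(s['joint_vel']).max())
shot('top','fin.png')
for n in ('jar','petri_dish','beaker','slide_box','tube_rack','wash_bottle','tip_box'):
    r=find_in('top',n)[:1]; print(n,[(round(x['score'],2),np.round(x['bbox'])) for x in r])
E
```

```text
22.4 [506.2 -17.2 270.5] q 3.131 F [-1.3  0.8  2.5] M [ 0.19  -0.08   0.006] 9.221768978026777 [ 0.28  0.17 -0.18 -0.01 -1.25 -0.29]
arc q 0.686 r 268.0
cover angle by plane 0.672 11302 14920
cover angle by plane 0.672 11318 14910
22.5 [506.2 -17.2 270.5] q 3.131 F [-2.4  0.1  2.7] M [ 0.16  -0.084 -0.032] 9.148467449897858 [ 0.28  0.17 -0.18 -0.01 -1.25 -0.29]
arc q 0.686 r 268.0
0.002080312321575956
jar []
petri_dish [(0.91, array([364., 289.,  36.,  35.]))]
beaker [(0.83, array([417., 156.,  46.,  45.]))]
slide_box [(0.7, array([418., 222.,  24.,  46.]))]
tube_rack [(0.79, array([201., 208.,  33.,  22.]))]
wash_bottle [(0.59, array([200., 153.,  43.,  44.]))]
tip_box [(0.83, array([277., 107.,  48.,  46.]))]
```

View pics/o.png

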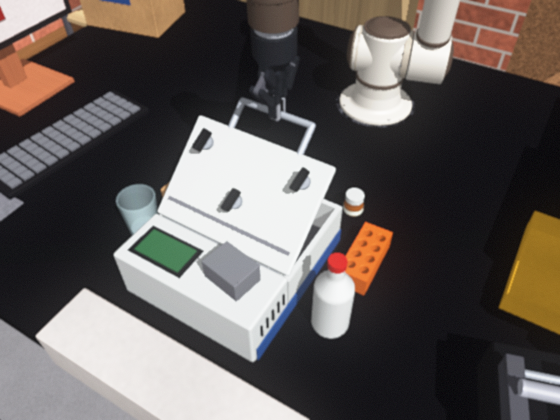

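The scene view shows the cover held part-open by the bar (about (270,115)). The bystanders are where they were at the start. The cover angle is about 0.67–0.68 rad and steady, so I'm handing in.

```bash
python3 -c "
from bench import arm
print(arm.job_done())"
```

```text
the job is handed in; nothing more can be done
None
```

The job is done and handed in at about 22.7 s, with the gripper still holding the cover by its handle. No verdict came back.

- **Knobs:** I turned right, left and rear anticlockwise until each reached its end stop, with about 2 N m of resisting torque at the wrist. Before the lift, the top camera read 1.39–1.40 rad on all three. The scene camera read 1.41 and 1.40 for the left and right knobs but 1.36 for the rear, which I put down to noise.
- **Cover:** I raised it by the handle to about 0.89 rad, just past balance at 0.85. It never went near the open stop. I then lowered it to about 0.675 rad.
- **Final check:** The cover angle read 0.672 rad in two pictures in a row with the arm at rest. The arc worked out from the arm's own position read 0.686. The difference is probably the bar moving about 3 mm along the pads, so I went by the camera.
- **Forces:** The wrist force stayed below about 10 N in every reading I took.
- **Bystanders:** All seemed to be where they started. In the final top view the network did not find the jar, which was probably hidden by the arm, but it shows in its place in the scene view. The slide box is mostly hidden in the scene view, and the network found it in the top view.

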